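Make room in the dish rack and stand the plates in it

TASK

Finish putting the washing-up in the small wire dish rack: the two plates that lean against the cartons belong in it too. The saucepan lid was put in carelessly, with its knob blocking the next slot, so move it to an end slot where the knob points out past the end of the rack, and stand each plate upright on the rails in a slot of its own; in the end all three plates and the lid stand in the rack. Set the crockery down without banging it on the rack, and do not shove or knock over the cartons or the other things on the worktop.

Things in the scene. Friction and masses are not known exactly. Their poses are not given: they have to be found in the camera images.
- rack: Fixed chrome-wire dish rack in a grey drip tray (188 x 236 mm). Origin: centre of its foot, on the worktop. y axis: along the row of four equal slots, centred at y = -66, -22, 22 and 66 mm, each 24 mm clear; z up; x: along the faces of dishes standing in it. A border wire reaches x = -89 and 89, y = -111 and 111 mm and is 45 mm high.
- rack_tines (a point): Rack's middle at the height of the tine tops (x = 0, y = 0, z = 100 mm). The slots are parted by five dividers at y = -88, -44, 0, 44 and 88 mm, each of two round-topped hairpin tines (x = -36 and 36 mm) of 4 mm wire, 20 mm wide along y, 100 mm high; between x = -26 and 26 mm a divider is open above 13 mm.
- rack_rails (a point): Rack's middle at rail height (x = 0, y = 0, z = 19 mm). The rim of a dish rests on two rails, 6 mm wires along y at x = -36 and 36 mm with tops at z = 19 mm, which centre it at x = 0 with its lowest point between them.
- large_plate: White plate, 150 mm across, 16 mm thick, loose, 0.27 to 0.45 kg. Starts with its rim on the worktop, eating face leaning at 66 degrees from level on the narrow carton's upper edge, 59 mm of plate beyond it. Origin: centre of the foot (back); z axis: out of the eating face. Flat rim to pinch: 5 mm thick, z = 11 to 16 mm, radius 56 to 75 mm; inside that the back tapers to a 78 mm foot at z = 0.
- large_plate_mid (a point): Middle of the large plate: on its axis, half way through its thickness (z = 8 mm). Standing in the rack it is 85 mm above the worktop and the topmost rim 160 mm.
- small_plate: White plate of the same shape, 130 mm across, 16 mm thick, loose, 0.2 to 0.34 kg. Starts with its rim on the worktop, eating face leaning at 64 degrees from level on the wide carton's upper edge, 52 mm of plate beyond it. Origin: centre of the foot (back); z axis: out of the eating face. Flat rim to pinch: 5 mm thick, z = 11 to 16 mm, radius 49 to 65 mm.
- small_plate_mid (a point): Middle of the small plate: on its axis, half way through its thickness (z = 8 mm). Standing in the rack it is 74 mm above the worktop and the topmost rim 139 mm.
- rack_plate: White plate of the same shape, 140 mm across, 16 mm thick, loose, already upright in a rack slot (at y = -66 or 22 mm in the rack's frame; the lid is in the other of these), eating face to the rack's +y. Origin: centre of the foot (back); z axis: out of the eating face.
- rack_plate_mid (a point): Middle of the rack plate: on its axis, half way through its thickness (z = 8 mm). Standing in the rack it is 80 mm above the worktop and the topmost rim 150 mm.
- pan_lid: Steel saucepan lid, 140 mm across, black knob, loose, 0.25 to 0.42 kg. Starts upright in a rack slot, knob to the rack's +y, where it sticks out into the next slot so that no plate fits there. Origin: centre of the flat underside; z axis: out through the knob. Flat rim to pinch: 5 mm thick, z = 0 to 5 mm, radius 54 to 70 mm. Dome inside it rises to z = 18 mm, knob (31 mm across) to 55 mm.
- pan_lid_mid (a point): Middle of the lid's dome: on its axis, half way through (z = 9 mm). This point belongs at the middle of a slot; standing in the rack it is 80 mm above the worktop and the topmost rim 150 mm.
- narrow_carton: Narrow carton lying on its side, 44 x 127 x 83 mm high (x, y, z), loose, 0.5 kg; origin: centre of its underside. The large plate leans on its +x side.
- wide_carton: Wide carton, 65 x 142 x 70 mm high (x, y, z), loose, 0.5 kg; origin: centre of its underside. The small plate leans on its +x side.
- tub: Closed plastic tub, 96 x 137 x 53 mm high, in front of the sink; origin: centre of its underside. A bystander.
- flat_tin: Flat tin, 87 mm across, 40 mm high, fixed, in front of the sink; origin: centre of its underside. A bystander.
- round_tin: Round tin with a light brown lid, 129 mm across, 135 mm high, fixed, at the left; origin: centre of its underside. A bystander.
- pepper: Wooden pepper mill, 58 mm across, 170 mm high, behind the rack; origin: centre of its underside. A bystander.
There are look-alikes about, which are no part of the job. What is shaped like the small_plate but green is not meant.

How it is judged:
By the outcome, as a careful person would: the job done as asked, in the order asked, and still so for the second after the job is handed in, with the robot touching nothing.
It also fails if it takes over 69 s, if anything falls off the work surface, if the arm or the gripper's body presses on something with over 40 N, if the wrist force passes 120 N, or if a joint passes its speed limit or range.

ROBOT

A 7-joint arm with a two-finger parallel gripper is mounted at the origin on a cart in front of the work surface, level with it; the furniture and walls round the work are solid. World frame = base frame: x ahead of the robot, y to its left, z up, the work surface at z = 0. Lengths are in m, angles in rad, forces in N, time in s.
With the tool pointing down it reaches from about 0.425 to 0.925 m from the base axis. Payload 6.8 kg.
Tool frame: the origin (TCP) lies midway between the tips of the shut fingers; the grasp point (between the pads) lies 19 mm behind it (r.hold_point_z is the distance from the TCP to the grasp point, in m); z points along the fingers, y is the line along which they close (so a half turn about z gives the same grasp; the last joint's range is limited). The gripper opens to 88 mm and grips with 3 to 60 N. Pads are 20 mm wide; open, the fingers measure 115 mm over their backs; the gripper's body (75 mm by 178 mm) begins 61 mm behind the grasp point.
Start: joints at [1.181, 0.477, 0.022, 1.555, -0.011, 1.109, -0.083], TCP at [0.188, -0.648, 0.223] pointing down, gripper open.
Joint ranges: [-2.96, 2.96], [-0.34, 2.1], [-1.41, 1.46], [0.24, 2.44], [-1.37, 4.51], [0.17, 1.92], [-2.96, 2.96]. Speed limits (rad/s): [2.39, 2.39, 3.14, 3.14, 3.14, 3.14, 3.14].

INTERFACE

Orientations are given as a 3x3 rotation matrix whose columns are the frame's x, y, z axes.
In Python, from workcell import r, vision gives the robot as it stands. The module is installed in compiled form; this text tells all that it offers.
- The arm moves only by the shell command python3 -m crank 'ROWS' [OPENING]. ROWS is a JSON object of lists of equal length, an entry for each row: "translation": the shift along the tool's x, y, z each as a share of 0.12 m, from -1 to 1, a list of three; "turn": the turn, a rotation vector about the tool's x, y, z each as a share of pi/4 rad, from -1 to 1, a list of three. In form: {"translation": [[dx, dy, dz], ...], "turn": [[wx, wy, wz], ...]}. A call has 1 to 8 rows; each row is the pose to reach, as a shift and turn from the pose commanded when the call began, along the tool's axes at that moment; what a row does not reach only later rows make up. A row lasts 1/10 s, in which the tool goes at most 50 mm and 8.59 degrees, less where a joint would pass 70% of its speed; a pose out of reach is approached as far as the arm can. A call with a number of a shift or a turn outside -1 to 1 is refused whole. A call with a gripper value outside its range is refused whole. OPENING is the opening, from -1 (shut) to 1 (fully open), set as the call begins (- or left out, the last holds). The fingers move at their own pace and stop on an object; the grip force is fixed at half the most. Time passes only in rows, so rows that repeat a pose let the fingers close. It gives the time, the measured TCP pose, the force, the opening and the grip force at its end, in the units of the state.
- r.read_state(): the state, without advancing time (a new reading comes with each control period).
- vision.get_image(name): name is "scene" or "top" or "wrist"; returns the picture (480x640x3 uint8, red, green, blue); there is no depth.
- vision.camera_params(name): a dict with "intrinsics" (3x3 intrinsics, pixels), "eye" and "orientation" of the camera in the world. Camera axes: x right, y up, looking along -z (the intrinsics and any distortion apply to the point x, -y, -z); pixel columns grow to the right and rows downward; lengths in m; the calibration is good to about 2 mm. A picture is of the moment at which its call begins: read the wrist's pose just before it. camera_params takes no time and is no camera call; for the wrist camera it gives the pose at the moment of the call.
- r.sign_off(): hands the job in; it is judged then, once.
The state is a dict: "clock": time; "joint_positions": joint angles; "dq": joint speeds; "joint_torque": joint torques, N m; "position": TCP position; "ee_rot": TCP orientation; "ft_force": force on the tool from outside, world axes, zero at the start; "ft_torque": the same for the moment, N m; "gripper_width": finger opening in m; "finger_force": force on a finger pad.
Only numpy, scipy, OpenCV 4.12 (cv2) and the standard library are available. Lean on these libraries where they do the work, as an engineer would, in place of code of your own. Each camera call takes 0.05 s, during which the arm holds its last target. There are 200 camera calls.

## Working session

There is one attempt and no reset: what is moved stays moved. The work goes in short steps, Python scripts to look and compute and a shell command to move; the robot and the scene stay as the last step left them, time stands still between calls to the robot, and variables do not carry over. Pictures are saved under pics/ and viewed, at most 10 in all, crops included, and the job is handed in when it is done.

```bash
mkdir -p pics
python3 - <<'E'
from workcell import r, vision
import cv2, numpy as np
s=r.read_state(); print(s['clock'],s['position'],np.round(s['ee_rot'],3).tolist(),s['gripper_width'])
for n in("scene","top"):
    im=vision.get_image(n); cv2.imwrite(f"pics/{n}0.png",im[:,:,::-1]); p=vision.camera_params(n)
    print(n,np.round(p['intrinsics'],1).tolist(),p['eye'],np.round(p['orientation'],3).tolist(),[k for k in p])
E
```

```text
0.0 [ 0.18751707 -0.64781315  0.22169778] [[0.961, 0.278, -0.001], [0.278, -0.961, 0.002], [-0.0, -0.002, -1.0]] 0.08769874497051182
scene [[559.2, 0.0, 317.8], [0.0, 559.2, 249.8], [0.0, 0.0, 1.0]] [-0.85209315 -1.13086736  0.85279531] [[0.629, 0.322, -0.707], [-0.777, 0.261, -0.573], [-0.0, 0.91, 0.414]] ['intrinsics', 'eye', 'orientation']
top [[463.6, 0.0, 321.9], [0.0, 463.6, 241.2], [0.0, 0.0, 1.0]] [ 0.25529992 -0.03743165  1.35609353] [[-0.022, 0.987, -0.158], [-1.0, -0.019, 0.022], [0.019, 0.158, 0.987]] ['intrinsics', 'eye', 'orientation']
```

View pics/scene0.png

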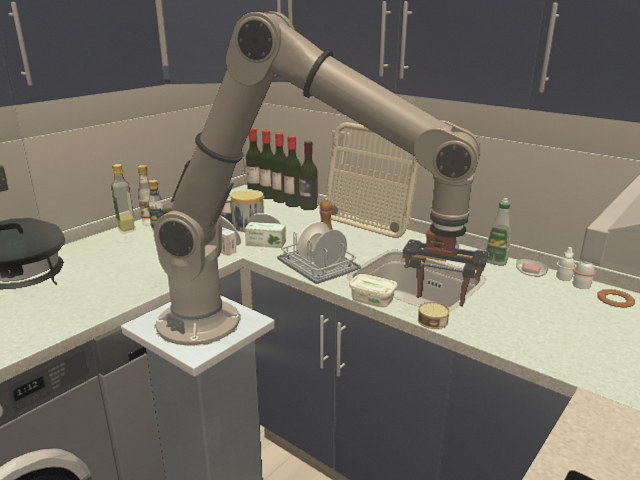

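View pics/top0.png

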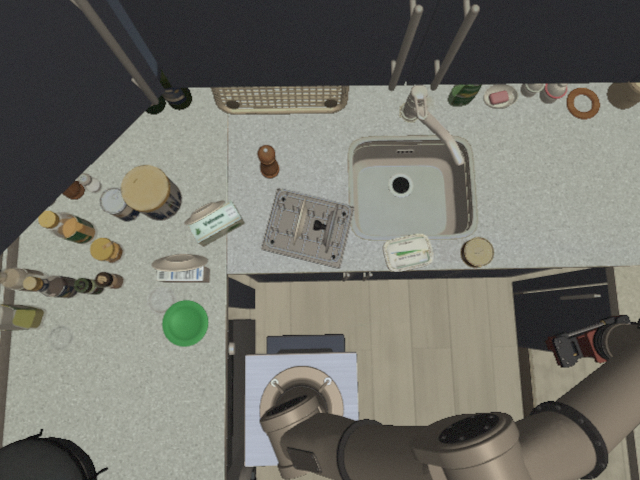

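The top view shows the rack at about (308,228) with the plate at (300,217) and the lid at (335,232), knob to image left. The cartons with leaning plates are at (215,222) and (180,270), and the green bowl is a look-alike. I'll zoom in on this area.

```bash
cat > h.py <<'E'
from workcell import r, vision
import numpy as np, cv2
def ray(n,u,v,p=None):
    p=p or vision.camera_params(n); d=np.linalg.inv(p['intrinsics'])@[u,v,1]
    return np.array(p['eye']), np.array(p['orientation'])@(d*[1,-1,-1])
def onz(n,u,v,z,p=None):
    e,d=ray(n,u,v,p); return e+d*(z-e[2])/d[2]
def proj(n,P,p=None):
    p=p or vision.camera_params(n); c=np.array(p['orientation']).T@(np.array(P)-p['eye'])
    q=p['intrinsics']@(c*[1,-1,-1]); return q[:2]/q[2]
def tri(n1,uv1,n2,uv2):
    a,b=ray(n1,*uv1); c,d=ray(n2,*uv2)
    t=np.linalg.lstsq(np.c_[b,-d],c-a,rcond=None)[0]; P,Q=a+b*t[0],c+d*t[1]
    return (P+Q)/2, np.linalg.norm(P-Q)
E
python3 - <<'E'
import cv2
a=cv2.imread('pics/top0.png')[165:305,130:370]
a=cv2.resize(a,None,fx=3.3,fy=3.3,interpolation=cv2.INTER_CUBIC); cv2.imwrite('pics/topz.png',a)
b=cv2.imread('pics/scene0.png')[180:290,200:360]
b=cv2.resize(b,None,fx=5,fy=5,interpolation=cv2.INTER_CUBIC); cv2.imwrite('pics/scenez.png',b)
E
```

```text
(no output)
```

View pics/topz.png

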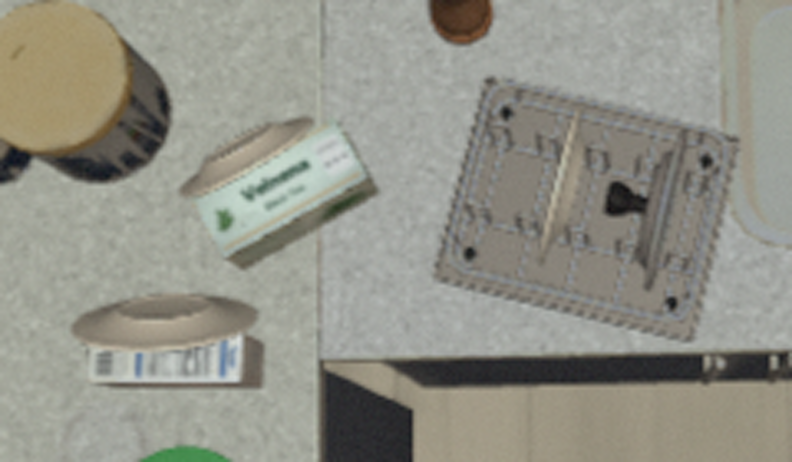

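View pics/scenez.png

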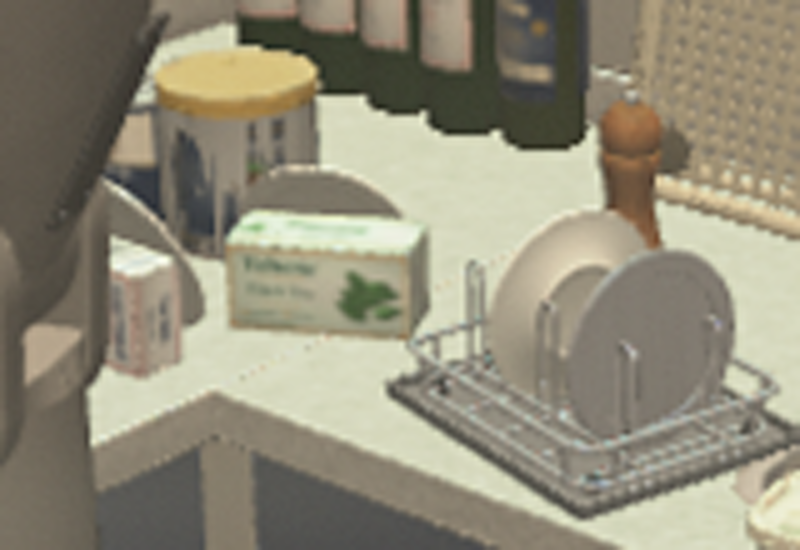

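The zooms show tray corners at (488,80), (738,140), (692,338), (437,278). The rack plate runs along (577,112)–(543,262), and the lid with its knob to the left along (685,135)–(648,288). The wide carton is at (285,190) with the small plate behind it, and the narrow carton is at (165,362) with the large plate behind it.

Run:
```python
from h import *
z=lambda u,v,h:onz('top',130+u/3.3,165+v/3.3,h)
c=[z(*q,.012) for q in[(488,80),(738,140),(692,338),(437,278)]]
print('tray',np.round(c,3).tolist(),[round(np.linalg.norm(c[i]-c[i-1]),3) for i in range(4)]);m=sum(c)/4
ang=lambda d:round(np.degrees(np.arctan2(d[1],d[0])),1)
print('ctr',m,'yaw x',ang(c[0]-c[3]),ang(c[1]-c[2]),'y',ang(c[0]-c[1]),ang(c[3]-c[2]))
def rep(n,a,b,h):
    a,b=z(*a,h),z(*b,h); print(n,np.round(a,3),np.round(b,3),'mid',np.round((a+b)/2,4),'len',round(np.linalg.norm(a-b),3),'ang',ang(a-b)); return (a+b)/2
P=rep('rackplate',(577,112),(543,262),.08);L=rep('lid',(685,135),(648,288),.08)
x=(c[0]-c[3]+c[1]-c[2]);x/=np.linalg.norm(x);y=np.array([-x[1],x[0],0])
for q in(P,L):print('rackframe',np.round([(q-m)@x,(q-m)@y],3))
rep('wide top back',(195,205),(335,122),.07);rep('wide bottom front',(240,268),(378,188),.0)
rep('narrow front top',(92,383),(243,380),.083)
rep('large diam',(72,330),(257,315),.0685);rep('small diam',(182,193),(318,118),.0584)
```

```text
tray [[0.629, 0.06, 0.012], [0.57, -0.165, 0.012], [0.391, -0.118, 0.012], [0.449, 0.106, 0.012]] [np.float64(0.186), np.float64(0.232), np.float64(0.184), np.float64(0.232)]
ctr [ 0.50996636 -0.02910161  0.012     ] yaw x -14.4 -14.6 y 75.1 75.5
rackplate [ 0.581 -0.021  0.08 ] [0.451 0.01  0.08 ] mid [ 0.5161 -0.0055  0.08  ] len 0.133 ang -13.4
lid [ 0.559 -0.113  0.08 ] [ 0.428 -0.078  0.08 ] mid [ 0.4933 -0.0955  0.08  ] len 0.136 ang -14.8
rackframe [0.    0.024]
rackframe [ 0.001 -0.068]
wide top back [0.508 0.305 0.07 ] [0.578 0.187 0.07 ] mid [0.5429 0.2464 0.07  ] len 0.137 ang 120.8
wide bottom front [0.463 0.283 0.   ] [0.534 0.16  0.   ] mid [0.4987 0.2217 0.    ] len 0.141 ang 120.0
narrow front top [0.357 0.383 0.083] [0.357 0.259 0.083] mid [0.3569 0.3211 0.083 ] len 0.124 ang 90.0
large diam [0.403 0.406 0.068] [0.413 0.252 0.068] mid [0.4078 0.3289 0.0685] len 0.155 ang 93.6
small diam [0.521 0.32  0.058] [0.585 0.204 0.058] mid [0.5528 0.262  0.0584] len 0.132 ang 119.0
```

The rack centre is (0.510, -0.029) with yaw -14.7°. The lid is in the -66 slot, the rack plate is at 22, and all sizes check out. Next I move above the lid.

```bash
python3 -m crank '{"translation":[[1,-1,0],[1,-1,0],[1,-1,0],[1,-1,0]],"turn":[[0,0,0],[0,0,0],[0,0,0],[0,0,0]]}' -0.2
python3 -m crank '{"translation":[[1,-1,0],[1,-1,0],[1,-1,0],[1,-1,0]],"turn":[[0,0,0],[0,0,0],[0,0,0],[0,0,0]]}'
python3 -m crank '{"translation":[[1,-1,0],[1,-1,0],[1,-1,0],[1,-1,0]],"turn":[[0,0,0],[0,0,0],[0,0,0],[0,0,0]]}'
python3 -m crank '{"translation":[[0.71,-0.69,0],[0.71,-0.69,0],[0.71,-0.69,0],[0.71,-0.69,0],[0.71,-0.69,0],[0.71,-0.69,0]],"turn":[[0,0,0.68],[0,0,0.68],[0,0,0.68],[0,0,0.68],[0,0,0.68],[0,0,0.68]]}'
cat >> h.py <<'E'
RX=np.array([np.cos(np.radians(-14.7)),np.sin(np.radians(-14.7)),0]);RY=np.array([-RX[1],RX[0],0]);RC=np.array([.510,-.029,0])
def rk(x,y,z): return RC+RX*x+RY*y+[0,0,z]
def to(P,R=None):
    s=r.read_state(); T=np.array(s['ee_rot']); from scipy.spatial.transform import Rotation as Q
    print('t',round(s['clock'],2),'pos',np.round(s['position'],4),'w',round(s['gripper_width'],4),'q',np.round(s['joint_positions'],2),'F',np.round(s['ft_force'],1))
    print(' shift',np.round(T.T@(np.array(P)-s['position'])/.12,3),'turn',None if R is None else np.round(Q.from_matrix(T.T@R).as_rotvec()/(np.pi/4),3))
RR=np.c_[RX,-RY,[0,0,-1]]
E
python3 - <<'E'
from h import *
to(rk(0,-.0725,.136),RR)
p=vision.camera_params('wrist'); im=vision.get_image('wrist'); cv2.imwrite('pics/w1.png',im[:,:,::-1])
for y in(-.0725,-.066,.022): print(proj('wrist',rk(0,y,.15),p))
print(np.round(p['orientation'],2).tolist(),p['eye'])
E
```

```text
clock: 0.5
position: [0.2726, -0.495, 0.2223]
ee_rot: [[0.959, 0.283, 0.001], [0.283, -0.959, 0.003], [0.001, -0.002, -1.0]]
ft_force: [-0.3, -0.3, 0.7]
gripper_width: 0.0592
finger_force: 0.0
clock: 0.9
position: [0.3538, -0.3464, 0.2225]
ee_rot: [[0.959, 0.284, 0.0], [0.284, -0.959, 0.002], [0.001, -0.001, -1.0]]
ft_force: [0.2, -0.8, -0.7]
gripper_width: 0.0355
finger_force: 0.0
clock: 1.3
position: [0.4353, -0.1976, 0.2227]
ee_rot: [[0.959, 0.284, 0.001], [0.284, -0.959, 0.001], [0.001, -0.001, -1.0]]
ft_force: [1.5, 0.4, 0.8]
gripper_width: 0.0353
finger_force: 0.0
clock: 1.9
position: [0.4917, -0.0998, 0.2224]
ee_rot: [[0.969, -0.247, -0.001], [-0.247, -0.969, -0.0], [-0.001, 0.001, -1.0]]
ft_force: [-0.3, 0.4, 0.6]
gripper_width: 0.0351
finger_force: 0.0
t 1.9 pos [ 0.4917 -0.0998  0.2224] w 0.0351 q [ 0.32  0.21 -0.27  1.95  0.07  1.   -1.81] F [-0.3  0.4  0.6]
 shift [-0.002 -0.006  0.72 ] turn [0.001 0.001 0.009]
[320.64445875 250.13211155]
[310.50525842 250.07320327]
[173.04241269 249.27455057]
[[-0.25, 0.93, 0.29], [-0.97, -0.24, -0.07], [0.0, -0.3, 0.95]] [ 0.57128252 -0.1181408   0.38362093]
```

View pics/w1.png

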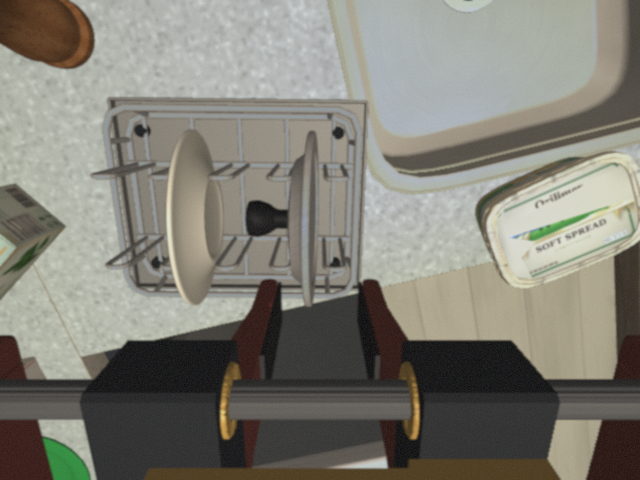

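The wrist view shows the lid rim at column ~311 where I expected 320. The tray's far corners are at (109,98) and (367,101), and the lid's ends are at (312,130) and (308,305). I'll check the rack frame and lid position from this closer view.

Run:
```python
from h import *
p=vision.camera_params('wrist')
def f(n,u,v,z):
    q=onz('wrist',u,v,z,p)-RC; print(n,np.round([q@RX*1e3,q@RY*1e3],1))
for h in(.005,.015): f('trayL',109,98,h);f('trayR',367,101,h)
f('lid far',312,131,.08);f('lid near',308,304,.08)
for h in(.14,.15):f('lid rim L',306,235,h);f('lid rim R',317,235,h)
f('rackplate far',190,130,.08);f('rackplate near',193,304,.08)
for n,P in dict(t44a=(.036,-.044,.1),t44b=(-.036,-.044,.1),t88=(.036,-.088,.1),t0=(.036,0,.1),t44=(.036,.044,.1),t88p=(.036,.088,.1),c=(-.089,.111,.045),d=(.089,-.111,.045),e=(-.089,-.111,.045)).items(): print(n,proj('wrist',rk(*P),p))
im=cv2.imread('pics/w1.png')[90:310,90:380]; cv2.imwrite('pics/w1z.png',cv2.resize(im,None,fx=2.7,fy=2.7,interpolation=cv2.INTER_CUBIC))
```

```text
trayL [ 97.  122.6]
trayR [  95.8 -115.8]
trayL [ 96.6 117.5]
trayR [  95.4 -114.7]
lid far [ 71.3 -66.1]
lid near [-74.3 -62.6]
lid rim L [  7.1 -63.1]
lid rim R [  7.1 -70.4]
lid rim L [ 10.1 -63.5]
lid rim R [ 10.2 -70.4]
rackplate far [71.5 26.4]
rackplate near [-74.8  37.5]
t44a [281.562616   181.40529725]
t44b [283.6815201  272.00259252]
t88 [341.2440898  181.72958054]
t0 [221.81936251 181.08067827]
t44 [162.01423337 180.75572308]
t88p [102.14713238 180.43043117]
c [129.61907307 300.16223362]
d [366.59122289 107.76966262]
e [358.85876874 301.17064537]
```

View pics/w1z.png

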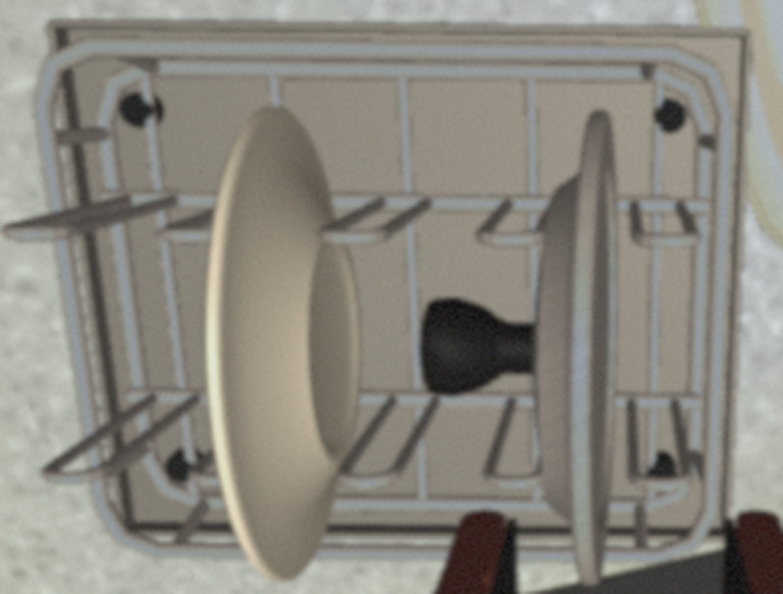

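The zoom shows tine tops for the -88 and -44 dividers at about (665,237)/(515,237) far and (660,470)/(512,470) near. Border wire outer edges are at rows 42 and 557, and the lid rim spans columns 580–615.

Run:
```python
from h import *
p=vision.camera_params('wrist')
def f(n,u,v,z):
    q=onz('wrist',90+u/2.7,90+v/2.7,z,p)-RC; print(n,np.round([q@RX*1e3,q@RY*1e3],1))
f('wire far',400,42,.045);f('wire near',400,557,.045);f('wire R far',730,140,.045);f('R near',722,400,.045)
f('L mid',70,300,.045);f('tine 36,-88',665,238,.099);f('36,-44',515,238,.099);f('-36,-44',513,472,.099);f('36,0',355,238,.099);f('-36,0',372,480,.099);f('36,44',190,235,.099);f('36,88',45,230,.099);f('-36,88',75,470,.099)
f('lid rim L top',586,320,.148);f('rim R top',616,320,.148);f('rim R bottom?',600,582,.08)
f('lid far',598,112,.08)
to(rk(0,-.0665,.136))
```

```text
wire far [90.1 -4.1]
wire near [-84.4   5.7]
wire R far [  61.4 -106.8]
R near [ -24.9 -107.3]
L mid [  8.6 109.5]
tine 36,-88 [ 38.5 -84.3]
36,-44 [ 38.2 -43.4]
-36,-44 [-30.3 -41.1]
36,0 [38.   0.3]
-36,0 [-33.    0.3]
36,44 [38.6 45.3]
36,88 [39.7 84.6]
-36,88 [-30.3  86.9]
lid rim L top [ 26.8 -64.1]
rim R top [ 26.9 -71.1]
rim R bottom? [-75.8 -66.3]
lid far [ 70.9 -65.7]
t 1.95 pos [ 0.4917 -0.1001  0.2224] w 0.0352 q [ 0.32  0.21 -0.27  1.95  0.07  1.   -1.81] F [-1.1  0.3 -0.3]
 shift [-0.002 -0.058  0.72 ] turn None
```

```bash
sed -i 's/-14.7/-15.0/g; s/RC=np.array(.*$/RC=np.array([.5132,-.0288,0])/' h.py
python3 - <<'E'
from h import *
to(rk(0,-.068,.137),RR)
E
```

```text
t 1.95 pos [ 0.4917 -0.1001  0.2224] w 0.0352 q [ 0.32  0.21 -0.27  1.95  0.07  1.   -1.81] F [-1.1  0.3 -0.3]
 shift [ 0.02  -0.054  0.712] turn [0.001 0.001 0.014]
```

```bash
python3 -m crank '{"translation":[[0.02,-0.05,0.2],[0.02,-0.05,0.4],[0.02,-0.05,0.55],[0.02,-0.05,0.65],[0.02,-0.05,0.71],[0.02,-0.05,0.71]],"turn":[[0,0,0.014],[0,0,0.014],[0,0,0.014],[0,0,0.014],[0,0,0.014],[0,0,0.014]]}'
python3 -m crank '{"translation":[[0,0,0],[0,0,0],[0,0,0],[0,0,0],[0,0,0],[0,0,0]],"turn":[[0,0,0],[0,0,0],[0,0,0],[0,0,0],[0,0,0],[0,0,0]]}' -1
python3 -m crank '{"translation":[[0,0,-0.03],[0,0,-0.08],[0,0,-0.15],[0,0,-0.25],[0,0,-0.25]],"turn":[[0,0,0],[0,0,0],[0,0,0],[0,0,0],[0,0,0]]}'
```

```text
clock: 2.55
position: [0.4956, -0.0945, 0.1369]
ee_rot: [[0.966, -0.26, -0.001], [-0.26, -0.966, 0.0], [-0.001, 0.0, -1.0]]
ft_force: [0.1, 0.0, -0.0]
gripper_width: 0.0354
finger_force: 0.0
clock: 3.15
position: [0.4963, -0.0943, 0.1378]
ee_rot: [[0.966, -0.26, 0.001], [-0.26, -0.966, -0.0], [0.001, 0.0, -1.0]]
ft_force: [-0.0, -1.3, 2.6]
gripper_width: 0.0048
finger_force: 30.0
clock: 3.65
position: [0.4974, -0.0941, 0.1695]
ee_rot: [[0.966, -0.26, 0.003], [-0.26, -0.966, -0.0], [0.003, -0.0, -1.0]]
ft_force: [1.0, -0.2, -5.0]
gripper_width: 0.0049
finger_force: 29.9
```

```bash
python3 -m crank '{"translation":[[0,0,-0.4],[0,0,-0.75],[0,0,-1],[0,0,-1.0],[0,0,-1.0]],"turn":[[0,0,0],[0,0,0],[0,0,0],[0,0,0],[0,0,0]]}'
python3 -m crank '{"translation":[[0,-0.2,-0.12],[0,-0.5,-0.12],[0,-0.75,-0.12],[0,-0.92,-0.12],[0,-1,-0.12],[0,-1,-0.12],[0,-1,-0.12]],"turn":[[0,0,0],[0,0,0],[0,0,0],[0,0,0],[0,0,0],[0,0,0],[0,0,0]]}'
python3 - <<'E'
from h import *
to(rk(0,.0595,.137),RR)
p=vision.camera_params('wrist'); im=vision.get_image('wrist'); cv2.imwrite('pics/w2.png',im[:,:,::-1])
E
```

```text
clock: 4.15
position: [0.4958, -0.0941, 0.287]
ee_rot: [[0.966, -0.26, 0.0], [-0.26, -0.966, -0.0], [0.0, 0.0, -1.0]]
ft_force: [-1.2, -0.7, -5.7]
gripper_width: 0.0046
finger_force: 30.0
clock: 4.85
position: [0.5266, 0.0204, 0.3007]
ee_rot: [[0.965, -0.261, -0.002], [-0.261, -0.965, -0.001], [-0.002, 0.002, -1.0]]
ft_force: [0.7, 0.0, -3.7]
gripper_width: 0.0048
finger_force: 30.0
t 4.85 pos [0.5266 0.0204 0.3007] w 0.0048 q [ 0.16  0.19 -0.36  1.79  0.07  1.18 -2.06] F [ 0.7  0.  -3.7]
 shift [ 0.    -0.073  1.364] turn [ 0.002  0.002 -0.003]
```

View pics/w2.png

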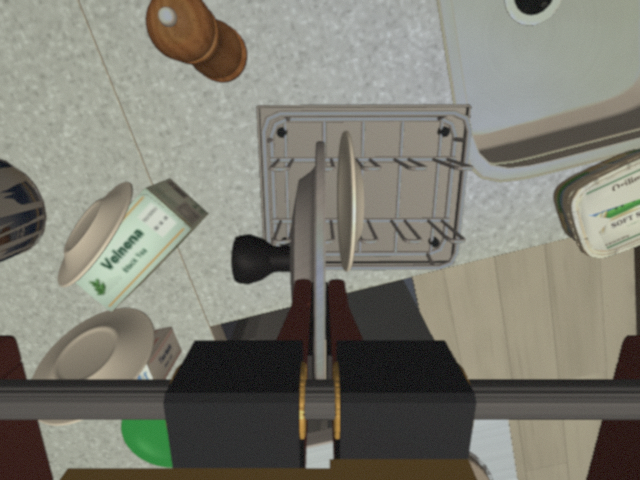

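The lid hangs plumb above the end slot, with the knob pointing out past the end. I lower it gently.

```bash
python3 -m crank '{"translation":[[0,-0.073,0.2],[0,-0.073,0.4],[0,-0.073,0.6],[0,-0.073,0.8],[0,-0.073,1],[0,-0.073,1]],"turn":[[0,0,0],[0,0,0],[0,0,0],[0,0,0],[0,0,0],[0,0,0]]}'
python3 -m crank '{"translation":[[0,0,0.1],[0,0,0.18],[0,0,0.24],[0,0,0.28],[0,0,0.31],[0,0,0.33],[0,0,0.34],[0,0,0.34]],"turn":[[0,0,0],[0,0,0],[0,0,0],[0,0,0],[0,0,0],[0,0,0],[0,0,0],[0,0,0]]}'
python3 - <<'E'
from h import *
to(rk(0,.0595,.137),RR)
E
```

```text
clock: 5.5
position: [0.5271, 0.0283, 0.1788]
ee_rot: [[0.965, -0.262, -0.006], [-0.262, -0.965, -0.001], [-0.006, 0.003, -1.0]]
ft_force: [-0.4, -0.3, -3.7]
gripper_width: 0.0046
finger_force: 30.0
clock: 6.3
position: [0.5296, 0.0303, 0.1411]
ee_rot: [[0.966, -0.26, 0.0], [-0.26, -0.966, -0.0], [0.0, 0.0, -1.0]]
ft_force: [-0.2, 0.1, -4.7]
gripper_width: 0.0048
finger_force: 30.0
t 6.3 pos [0.5296 0.0303 0.1411] w 0.0048 q [ 0.11  0.36 -0.35  1.96  0.16  0.85 -2.16] F [-0.2  0.1 -4.7]
 shift [-0.005  0.015  0.034] turn [ 0.    -0.    -0.002]
```

```bash
python3 -m crank '{"translation":[[0,0.015,0.01],[0,0.015,0.02],[0,0.015,0.025],[0,0.015,0.03],[0,0.015,0.03]],"turn":[[0,0,0],[0,0,0],[0,0,0],[0,0,0],[0,0,0]]}'
python3 - <<'E'
from h import *
to(rk(0,.0595,.137),RR)
vision.get_image('wrist');to(rk(0,.0595,.137),RR)
E
```

```text
clock: 6.8
position: [0.5294, 0.0287, 0.138]
ee_rot: [[0.966, -0.26, 0.001], [-0.26, -0.966, 0.0], [0.001, -0.0, -1.0]]
ft_force: [-1.4, 0.0, 2.8]
gripper_width: 0.0048
finger_force: 30.0
t 6.8 pos [0.5294 0.0287 0.138 ] w 0.0048 q [ 0.11  0.37 -0.35  1.96  0.17  0.84 -2.16] F [-1.4  0.   2.8]
 shift [-0.006  0.002  0.009] turn [-0.    -0.001 -0.002]
t 6.85 pos [0.5294 0.0288 0.138 ] w 0.0049 q [ 0.11  0.37 -0.35  1.96  0.17  0.84 -2.16] F [-1.5 -0.1  3.8]
 shift [-0.006  0.002  0.009] turn [-0.    -0.001 -0.002]
```

```bash
python3 -m crank '{"translation":[[0,0,0],[0,0,0],[0,0,0],[0,0,0]],"turn":[[0,0,0],[0,0,0],[0,0,0],[0,0,0]]}' -0.68
python3 -m crank '{"translation":[[0,0,-0.03],[0,0,-0.1],[0,0,-0.3],[0,0,-0.7],[0,0,-1],[0,0,-1]],"turn":[[0,0,0],[0,0,0],[0,0,0],[0,0,0],[0,0,0],[0,0,0]]}'
python3 -m crank '{"translation":[[0,-0.5,-0.2],[0,-1,-0.2],[0,-1,-0.2],[0,-1,-0.2],[0,-1,-0.2],[0,-1,-0.2],[0,-1,-0.2]],"turn":[[0,0,0.2],[0,0,0.4],[0,0,0.6],[0,0,0.8],[0,0,1],[0,0,1],[0,0,1]]}'
python3 - <<'E'
from h import *
import json
to(rk(0,.0595,.137),RR)
p=vision.camera_params('wrist'); im=vision.get_image('wrist'); cv2.imwrite('pics/w3.png',im[:,:,::-1])
json.dump({k:np.array(v).tolist() for k,v in p.items()},open('w3.json','w'))
E
```

```text
clock: 7.25
position: [0.5293, 0.0286, 0.1375]
ee_rot: [[0.966, -0.26, 0.0], [-0.26, -0.966, 0.0], [0.0, -0.0, -1.0]]
ft_force: [-0.3, 0.3, -0.5]
gripper_width: 0.0144
finger_force: 0.2
clock: 7.85
position: [0.5322, 0.0291, 0.2635]
ee_rot: [[0.965, -0.26, 0.01], [-0.26, -0.965, 0.001], [0.01, -0.003, -1.0]]
ft_force: [0.1, 0.0, -0.1]
gripper_width: 0.0144
finger_force: 0.0
clock: 8.55
position: [0.5602, 0.1445, 0.2815]
ee_rot: [[0.498, -0.867, 0.0], [-0.867, -0.498, -0.002], [0.002, 0.001, -1.0]]
ft_force: [-0.5, 0.2, -0.5]
gripper_width: 0.014
finger_force: 0.0
t 8.55 pos [0.5602 0.1445 0.2815] w 0.014 q [-0.44  0.27  0.1   1.73 -0.03  1.15 -2.96] F [-0.5  0.2 -0.5]
 shift [0.703 0.708 1.206] turn [ 0.002 -0.002 -1.003]
```

View pics/w3.png

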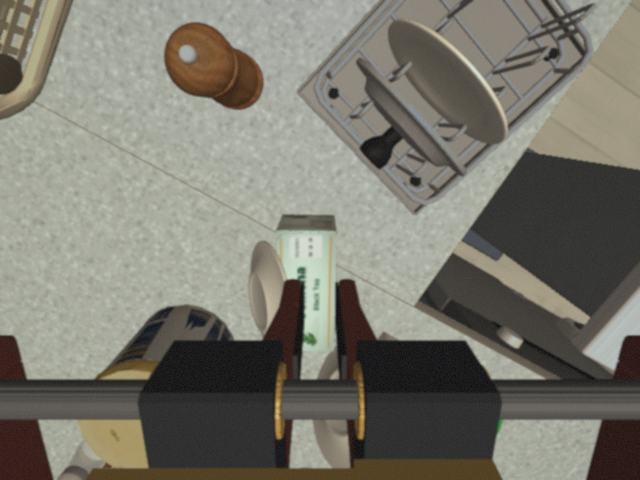

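The lid now stands in the end slot with its knob outward. Joint 7 is at its limit, so I turn the wrist the other way and use the equivalent grasp.

```bash
python3 -m crank '{"translation":[[0,0,0],[0,0,0],[0,0,0],[0,0,0],[0,0,0]],"turn":[[0,0,-1],[0,0,-1],[0,0,-1],[0,0,-1],[0,0,-1]]}' -0.3
python3 -m crank '{"translation":[[0,0,0],[0,0,0],[0,0,0],[0,0,0],[0,0,0]],"turn":[[0,0,-1],[0,0,-1],[0,0,-1],[0,0,-1],[0,0,-1]]}'
python3 -m crank '{"translation":[[0,0,0],[0,0,0],[0,0,0],[0,0,0],[0,0,0]],"turn":[[0,0,-1],[0,0,-1],[0,0,-1],[0,0,-1],[0,0,-1]]}'
python3 -m crank '{"translation":[[0,0,0],[0,0,0],[0,0,0],[0,0,0],[0,0,0],[0,0,0]],"turn":[[0,0,-1],[0,0,-1],[0,0,-1],[0,0,-1],[0,0,-1],[0,0,-1]]}'
python3 - <<'E'
from h import *
import json
to(rk(0,.0595,.137),RR)
p=vision.camera_params('wrist'); im=vision.get_image('wrist'); cv2.imwrite('pics/w4.png',im[:,:,::-1])
json.dump({k:np.array(v).tolist() for k,v in p.items()},open('w4.json','w'))
E
```

```text
clock: 9.1
position: [0.56, 0.1445, 0.2813]
ee_rot: [[0.958, -0.286, -0.001], [-0.286, -0.958, 0.001], [-0.001, -0.001, -1.0]]
ft_force: [1.4, -0.0, -0.4]
gripper_width: 0.0304
finger_force: 0.0
clock: 9.6
position: [0.56, 0.1445, 0.2814]
ee_rot: [[0.896, 0.443, -0.0], [0.443, -0.896, 0.001], [0.0, -0.001, -1.0]]
ft_force: [0.2, 0.1, -0.6]
gripper_width: 0.0307
finger_force: 0.0
clock: 10.1
position: [0.5601, 0.1445, 0.2816]
ee_rot: [[0.354, 0.935, -0.0], [0.935, -0.354, 0.001], [0.001, -0.0, -1.0]]
ft_force: [-0.4, 0.2, -0.3]
gripper_width: 0.0306
finger_force: 0.0
clock: 10.7
position: [0.56, 0.1444, 0.2817]
ee_rot: [[-0.41, 0.912, 0.0], [0.912, 0.41, 0.001], [0.001, 0.001, -1.0]]
ft_force: [-0.4, -0.6, -0.1]
gripper_width: 0.0301
finger_force: 0.0
t 10.7 pos [0.56   0.1444 0.2817] w 0.0301 q [-0.06  0.29 -0.38  1.7   0.12  1.17 -0.04] F [-0.4 -0.6 -0.1]
 shift [-0.774 -0.635  1.205] turn [-1.000e-03 -2.000e-03  2.871e+00]
```

View pics/w4.png

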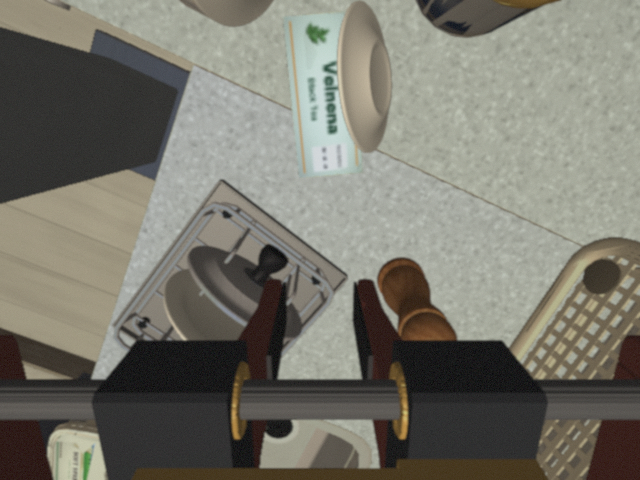

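This view shows the wide carton's top corners at (303,176), (360,171) and (288,16). The small plate's top rim is at column ~338 and row ~75, with its diameter ends at about (356,2) and (372,152).

Run:
```python
from h import *
import json
p={k:np.array(v) for k,v in json.load(open('w4.json')).items()}
f=lambda u,v,z:onz('wrist',u,v,z,p)
a,b,c=f(303,176,.07),f(360,171,.07),f(288,16,.07)
d=c-a; y=np.degrees(np.arctan2(d[1],d[0])); print('yaw',y-90,np.linalg.norm(d),np.linalg.norm(b-a))
th=np.radians(y-90); n=np.array([np.cos(th),np.sin(th),0]);t=np.array([-n[1],n[0],0])
k=lambda q:np.round([q@n*1e3,q@t*1e3,q[2]*1e3],1)
for nm,q in dict(cA=a,cB=b,cC=c,diam1=f(356,2,.0584),diam2=f(372,152,.0584),topL=f(338,75,.1155)).items(): print(nm,k(q),np.round(q,4))
to([0,0,0])
# carton A at large: from top image
```

```text
yaw 28.840027123844152 0.13784377306492684 0.05507823197011223
cA [ 547.6 -113.9   70. ] [0.5346 0.1643 0.07  ]
cB [ 602.6 -113.6   70. ] [0.5827 0.1912 0.07  ]
cC [547.6  23.9  70. ] [0.4681 0.2851 0.07  ]
diam1 [607.6  32.6  58.4] [0.5165 0.3216 0.0584]
diam2 [616.3 -97.7  58.4] [0.587  0.2117 0.0584]
topL [584.9 -30.7 115.5] [0.5272 0.2552 0.1155]
t 10.75 pos [0.5601 0.1444 0.2817] w 0.0307 q [-0.06  0.29 -0.38  1.7   0.12  1.17 -0.04] F [-0.9 -1.4  0.3]
 shift [ 0.808 -4.752  2.346] turn None
```

Run:
```python
import cv2,numpy as np
im=cv2.imread('pics/w4.png'); hsv=cv2.cvtColor(im,cv2.COLOR_BGR2HSV)
for r in (75,40,110,140): print(r,[(c,*map(int,hsv[r,c])) for c in range(325,404,5)])
m=((hsv[...,0]<22)&(hsv[...,1]>22)).astype(np.uint8); m[:, :300]=0;m[200:]=0
n,l,s,c=cv2.connectedComponentsWithStats(m)
for i in range(1,n):
    if s[i,4]>300: print(i,s[i],c[i])
```

```text
75 [(325, 80, 23, 201), (330, 78, 34, 172), (335, 76, 29, 185), (340, 20, 44, 198), (345, 20, 45, 146), (350, 20, 47, 163), (355, 19, 46, 172), (360, 21, 48, 181), (365, 20, 46, 188), (370, 21, 41, 118), (375, 21, 45, 119), (380, 19, 42, 128), (385, 20, 48, 137), (390, 21, 42, 147), (395, 37, 20, 169), (400, 37, 20, 169)]
40 [(325, 67, 46, 166), (330, 78, 22, 209), (335, 77, 26, 208), (340, 20, 47, 195), (345, 21, 47, 141), (350, 20, 44, 152), (355, 18, 46, 155), (360, 19, 47, 158), (365, 21, 42, 156), (370, 20, 47, 152), (375, 20, 46, 133), (380, 20, 47, 114), (385, 36, 22, 161), (390, 34, 23, 164), (395, 37, 19, 171), (400, 38, 22, 171)]
110 [(325, 82, 24, 198), (330, 77, 65, 118), (335, 81, 31, 173), (340, 81, 17, 215), (345, 21, 48, 187), (350, 21, 45, 148), (355, 19, 48, 161), (360, 19, 46, 165), (365, 20, 46, 168), (370, 19, 44, 172), (375, 20, 46, 155), (380, 21, 44, 116), (385, 20, 47, 135), (390, 36, 21, 171), (395, 30, 15, 169), (400, 35, 21, 157)]
140 [(325, 84, 22, 216), (330, 85, 22, 216), (335, 85, 21, 217), (340, 83, 24, 215), (345, 83, 24, 213), (350, 81, 25, 204), (355, 22, 45, 166), (360, 22, 44, 134), (365, 20, 40, 135), (370, 20, 45, 126), (375, 20, 47, 120), (380, 22, 38, 121), (385, 39, 22, 165), (390, 36, 21, 170), (395, 36, 22, 166), (400, 39, 22, 163)]
1 [ 338    1   54  154 5450] [363.44917431  76.52275229]
3 [ 418    0  141   37 2186] [482.4441903   13.48032937]
```

```bash
cat >> h.py <<'E'
from scipy.optimize import least_squares
def plate(png,p,roi,R,tilt,yaw0,c0,side,frac=(.06,.94)):
    """roi u0,u1,v0,v1; contour = first mask pixel per row ('L','R') or column ('T','B')"""
    hsv=cv2.cvtColor(cv2.imread(png),cv2.COLOR_BGR2HSV).astype(int)
    m=((hsv[...,0]<27)&(hsv[...,1]>32)).astype(np.uint8); k=np.zeros_like(m); k[roi[2]:roi[3],roi[0]:roi[1]]=1
    n,l,s,_=cv2.connectedComponentsWithStats(cv2.morphologyEx(m*k,cv2.MORPH_OPEN,np.ones((3,3)))); i=1+np.argmax(s[1:,4]); m=l==i; print('blob',s[i])
    if side in 'LR':
        lo,hi=s[i,1]+s[i,3]*np.array(frac); pts=[((np.where(m[v])[0].min()-.5) if side=='L' else (np.where(m[v])[0].max()+.5),v) for v in range(int(lo),int(hi))]
    else:
        lo,hi=s[i,0]+s[i,2]*np.array(frac); pts=[(u,(np.where(m[:,u])[0].min()-.5) if side=='T' else (np.where(m[:,u])[0].max()+.5)) for u in range(int(lo),int(hi))]
    rays=[ray('x',*q,p) for q in pts]; T=np.radians(tilt)
    def fr(x):
        n=np.array([np.cos(x[2]),np.sin(x[2]),0]); z=np.array([0,0,1.]); 
        return n,-n*np.cos(T)+z*np.sin(T), n*np.sin(T)+z*np.cos(T), np.array([x[0],x[1],R*np.sin(T)])
    def res(x):
        n,u,g,C=fr(x); return [(np.linalg.norm(e+d*((C-e)@g)/(d@g)-C)-R)*1e3 for e,d in rays]
    s=least_squares(res,[*c0,np.radians(yaw0)],x_scale=[.01,.01,.05],loss='soft_l1'); n,u,g,C=fr(s.x)
    print('C',np.round(C,4),'yaw',round(np.degrees(s.x[2]),2),'rms mm',round(float(np.sqrt(np.mean(np.square(res(s.x))))),2),'edge n',round(C@n*1e3,1))
    return n,u,g,C
def grasp(n,u,g,C,R,dep=.014):
    P=C+u*(R-dep)+g*.0025; M=np.c_[np.cross(g,-u),g,-u]; print('TCP',np.round(P,4)); return P,M
E
python3 - <<'E'
from h import *
import json
p={k:np.array(v) for k,v in json.load(open('w4.json')).items()}
for fr in((.06,.94),(.15,.85)):
    q=plate('pics/w4.png',p,(300,410,0,200),.065,64,30,(.55,.26),'L',fr)
P,M=grasp(*q,.065); print(np.round(M,3).tolist()); to(P,M); to(P+q[1]*.08,M)
q=plate('pics/top0.png',vision.camera_params('top'),(176,240,190,228),.065,64,30,(.55,.26),'B')
E
```

```text
blob [ 337    1   55  151 6145]
C [0.5542 0.2649 0.0584] yaw 30.53 rms mm 0.67 edge n 611.9
blob [ 337    1   55  151 6145]
C [0.5549 0.2635 0.0584] yaw 31.15 rms mm 0.6 edge n 611.2
TCP [0.5377 0.2531 0.1054]
[[-0.517, 0.769, 0.375], [0.856, 0.465, 0.227], [0.0, 0.438, -0.899]]
t 10.75 pos [0.5601 0.1444 0.2817] w 0.0307 q [-0.06  0.29 -0.38  1.7   0.12  1.17 -0.04] F [-0.9 -1.4  0.3]
 shift [0.901 0.2   1.47 ] turn [-0.576  0.034 -0.153]
t 10.75 pos [0.5601 0.1444 0.2817] w 0.0307 q [-0.06  0.29 -0.38  1.7   0.12  1.17 -0.04] F [-0.9 -1.4  0.3]
 shift [ 0.866 -0.09   0.871] turn [-0.576  0.034 -0.153]
blob [186 201  38  23 319]
C [0.549  0.2722 0.0584] yaw 27.35 rms mm 10.77 edge n 612.7
```

```bash
python3 -m crank '{"translation":[[0.3,0,0.1],[0.6,-0.05,0.3],[0.866,-0.09,0.6],[0.866,-0.09,0.871],[0.866,-0.09,0.871],[0.866,-0.09,0.871],[0.866,-0.09,0.871]],"turn":[[-0.15,0.01,-0.04],[-0.3,0.02,-0.08],[-0.45,0.03,-0.12],[-0.576,0.034,-0.153],[-0.576,0.034,-0.153],[-0.576,0.034,-0.153],[-0.576,0.034,-0.153]]}'
python3 - <<'E'
from h import *
import json
p={k:np.array(v) for k,v in json.load(open('w4.json')).items()}
q=plate('pics/w4.png',p,(300,410,0,200),.065,64,30,(.55,.26),'L',(.1,.9))
P,M=grasp(*q,.065); to(P,M)
E
```

```text
clock: 11.45
position: [0.5113, 0.2359, 0.1796]
ee_rot: [[-0.511, 0.772, 0.379], [0.86, 0.459, 0.224], [-0.001, 0.44, -0.898]]
ft_force: [1.1, 0.2, 1.3]
gripper_width: 0.0304
finger_force: 0.0
blob [ 337    1   55  151 6145]
C [0.5547 0.2638 0.0584] yaw 31.07 rms mm 0.62 edge n 611.3
TCP [0.5375 0.2534 0.1054]
t 11.45 pos [0.5113 0.2359 0.1796] w 0.0304 q [-0.17  0.18 -0.41  2.2   0.26  0.33 -0.25] F [1.1 0.2 1.3]
 shift [ 0.015 -0.037  0.671] turn [ 0.002  0.005 -0.007]
```

```bash
python3 -m crank '{"translation":[[0.01,-0.037,0.15],[0.015,-0.037,0.3],[0.015,-0.037,0.42],[0.015,-0.037,0.52],[0.015,-0.037,0.6],[0.015,-0.037,0.65],[0.015,-0.037,0.67],[0.015,-0.037,0.67]],"turn":[[0,0,0],[0,0,0],[0,0,0],[0,0,0],[0,0,0],[0,0,0],[0,0,0],[0,0,0]]}'
python3 -m crank '{"translation":[[0,0,0],[0,0,0],[0,0,0],[0,0,0],[0,0,0]],"turn":[[0,0,0],[0,0,0],[0,0,0],[0,0,0],[0,0,0]]}' -1
python3 - <<'E'
from h import *
to([.5375,.2534,.1054])
E
```

```text
clock: 12.25
position: [0.5377, 0.2534, 0.1045]
ee_rot: [[-0.511, 0.772, 0.379], [0.86, 0.459, 0.224], [-0.002, 0.44, -0.898]]
ft_force: [-0.7, 0.1, 0.5]
gripper_width: 0.0304
finger_force: 0.0
clock: 12.75
position: [0.535, 0.2532, 0.1035]
ee_rot: [[-0.513, 0.771, 0.377], [0.859, 0.461, 0.225], [-0.001, 0.439, -0.898]]
ft_force: [-0.1, 0.2, 2.9]
gripper_width: 0.0048
finger_force: 29.8
t 12.75 pos [0.535  0.2532 0.1035] w 0.0048 q [-0.32  0.35 -0.27  2.2   0.6   0.17 -0.58] F [-0.1  0.2  2.9]
 shift [-0.009  0.024 -0.006] turn None
```

```bash
python3 -m crank '{"translation":[[0,0.03,-0.05],[0,0.1,-0.2],[0,0.25,-0.5],[0,0.4,-0.8],[0,0.47,-0.92],[0,0.47,-0.92]],"turn":[[0,0,0],[0,0,0],[0,0,0],[0,0,0],[0,0,0],[0,0,0]]}'
python3 - <<'E'
from h import *
RF=np.c_[-RX,RY,[0,0,-1]]; s=r.read_state()
to(rk(0,-.0275,.30),RF); to(s['position']+np.array([0,-.06,.07]),RF)
E
```

```text
clock: 13.35
position: [0.5374, 0.254, 0.2291]
ee_rot: [[-0.512, 0.771, 0.38], [0.859, 0.46, 0.224], [-0.002, 0.441, -0.898]]
ft_force: [-0.2, -0.2, -2.6]
gripper_width: 0.0042
finger_force: 30.0
t 13.35 pos [0.5374 0.254  0.2291] w 0.0042 q [ 0.    0.18 -0.61  2.07  0.27  0.47 -0.25] F [-0.2 -0.2 -2.6]
 shift [-2.083 -1.127 -1.207] turn [ 0.551  0.227 -0.965]
t 13.35 pos [0.5374 0.254  0.2291] w 0.0042 q [ 0.    0.18 -0.61  2.07  0.27  0.47 -0.25] F [-0.2 -0.2 -2.6]
 shift [-0.431  0.027 -0.636] turn [ 0.551  0.227 -0.965]
```

```bash
python3 -m crank '{"translation":[[-0.05,0,-0.2],[-0.15,0,-0.4],[-0.25,0.02,-0.6],[-0.35,0.03,-0.64],[-0.43,0.03,-0.64],[-0.43,0.03,-0.64],[-0.43,0.03,-0.64],[-0.43,0.03,-0.64]],"turn":[[0.08,0.03,-0.14],[0.16,0.07,-0.29],[0.25,0.1,-0.43],[0.33,0.14,-0.58],[0.41,0.17,-0.72],[0.5,0.2,-0.87],[0.55,0.227,-0.965],[0.55,0.227,-0.965]]}'
python3 - <<'E'
from h import *
RF=np.c_[-RX,RY,[0,0,-1]]; to(rk(0,-.0275,.30),RF)
E
```

```text
clock: 14.15
position: [0.5363, 0.1946, 0.2946]
ee_rot: [[-0.967, 0.256, -0.007], [0.256, 0.967, -0.001], [0.007, -0.003, -1.0]]
ft_force: [-0.5, -0.2, -2.5]
gripper_width: 0.0048
finger_force: 30.0
t 14.15 pos [0.5363 0.1946 0.2946] w 0.0048 q [ 0.13  0.34 -0.74  1.68  0.24  1.23  0.65] F [-0.5 -0.2 -2.5]
 shift [-0.29  -2.078 -0.04 ] turn [-0.004 -0.009  0.004]
```

```bash
python3 -m crank '{"translation":[[-0.05,-0.25,-0.04],[-0.1,-0.55,-0.04],[-0.14,-0.9,-0.04],[-0.14,-1,-0.04],[-0.14,-1,-0.04]],"turn":[[0,0,0],[0,0,0],[0,0,0],[0,0,0],[0,0,0]]}'
python3 -m crank '{"translation":[[-0.05,-0.35,0],[-0.1,-0.7,0],[-0.15,-0.95,0],[-0.15,-1,0],[-0.15,-1,0],[-0.15,-1,0]],"turn":[[0,0,0],[0,0,0],[0,0,0],[0,0,0],[0,0,0],[0,0,0]]}'
python3 - <<'E'
from h import *
RF=np.c_[-RX,RY,[0,0,-1]]; to(rk(0,-.0275,.15),RF)
vision.get_image('wrist');to(rk(0,-.0275,.15),RF)
p=vision.camera_params('wrist'); im=vision.get_image('wrist')[:,:,::-1]; cv2.imwrite('pics/w5.png',im)
for n,P in dict(m44=(-.036,-.044,.1),z0=(-.036,0,.1),m44b=(.036,-.044,.1),z0b=(.036,0,.1)).items(): print(n,proj('wrist',rk(*P),p))
E
```

```text
clock: 14.65
position: [0.5211, 0.0709, 0.301]
ee_rot: [[-0.965, 0.264, -0.005], [0.264, 0.965, -0.002], [0.004, -0.003, -1.0]]
ft_force: [-0.2, 0.2, -1.8]
gripper_width: 0.0045
finger_force: 30.0
clock: 15.25
position: [0.5087, -0.0443, 0.3022]
ee_rot: [[-0.967, 0.255, -0.003], [0.255, 0.967, 0.001], [0.003, -0.0, -1.0]]
ft_force: [-0.6, 0.2, -2.2]
gripper_width: 0.0047
finger_force: 30.0
t 15.25 pos [ 0.5087 -0.0443  0.3022] w 0.0047 q [ 0.54  0.19 -0.65  1.8   0.12  1.19  1.16] F [-0.6  0.2 -2.2]
 shift [-0.007 -0.095  1.268] turn [-0.    -0.004  0.005]
t 15.3 pos [ 0.5087 -0.0442  0.3022] w 0.0047 q [ 0.54  0.19 -0.65  1.8   0.12  1.19  1.16] F [-0.4 -0.3 -2.5]
 shift [-0.007 -0.096  1.269] turn [-0.    -0.004  0.005]
m44 [288.19625651 169.26310423]
z0 [335.19973613 169.46244235]
m44b [289.61515239 242.4680262 ]
z0b [334.03052333 242.65744433]
```

View pics/w5.png

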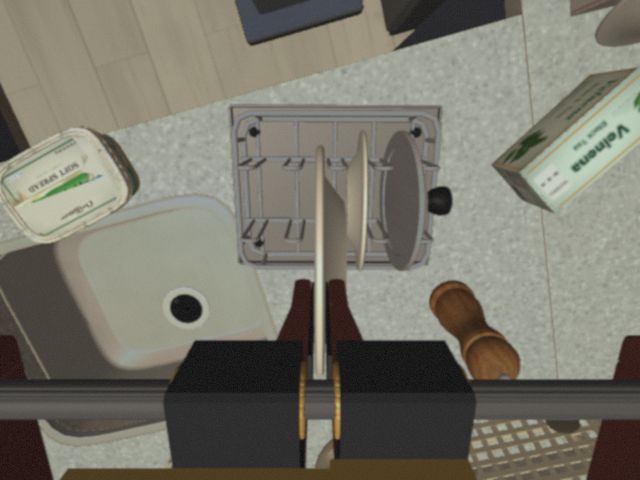

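The small plate hangs plumb over the -22 slot. The lid (at (403,200), knob at (440,200)) and the rack plate stand well. I lower the plate.

```bash
python3 -m crank '{"translation":[[0,-0.095,0.05],[0,-0.095,0.2],[0,-0.095,0.45],[0,-0.095,0.7],[0,-0.095,0.9],[0,-0.095,1],[0,-0.095,1]],"turn":[[0,0,0],[0,0,0],[0,0,0],[0,0,0],[0,0,0],[0,0,0],[0,0,0]]}'
python3 -m crank '{"translation":[[0,0,0.1],[0,0,0.2],[0,0,0.28],[0,0,0.34],[0,0,0.38],[0,0,0.4],[0,0,0.41],[0,0,0.41]],"turn":[[0,0,0],[0,0,0],[0,0,0],[0,0,0],[0,0,0],[0,0,0],[0,0,0],[0,0,0]]}'
python3 - <<'E'
from h import *
RF=np.c_[-RX,RY,[0,0,-1]]; to(rk(0,-.0275,.124),RF)
E
```

```text
clock: 16.05
position: [0.504, -0.0578, 0.1808]
ee_rot: [[-0.966, 0.257, -0.007], [0.257, 0.966, 0.0], [0.006, -0.001, -1.0]]
ft_force: [-0.9, 0.8, -2.1]
gripper_width: 0.0051
finger_force: 30.0
clock: 16.85
position: [0.5051, -0.0578, 0.1332]
ee_rot: [[-0.966, 0.258, -0.003], [0.258, 0.966, -0.0], [0.003, -0.001, -1.0]]
ft_force: [-0.8, -0.2, -2.2]
gripper_width: 0.0052
finger_force: 30.0
t 16.85 pos [ 0.5051 -0.0578  0.1332] w 0.0052 q [ 0.48  0.38 -0.6   2.    0.28  0.85  1.04] F [-0.8 -0.2 -2.2]
 shift [-0.003  0.022  0.077] turn [-0.001 -0.004  0.001]
```

```bash
python3 -m crank '{"translation":[[0,0.02,0.01],[0,0.02,0.02],[0,0.02,0.03],[0,0.02,0.04],[0,0.02,0.05],[0,0.02,0.05]],"turn":[[0,0,0],[0,0,0],[0,0,0],[0,0,0],[0,0,0],[0,0,0]]}'
python3 - <<'E'
from h import *
RF=np.c_[-RX,RY,[0,0,-1]]; to(rk(0,-.0275,.124),RF)
E
```

```text
clock: 17.45
position: [0.5054, -0.0556, 0.1269]
ee_rot: [[-0.966, 0.258, -0.004], [0.258, 0.966, -0.0], [0.004, -0.001, -1.0]]
ft_force: [-0.4, -0.1, -2.0]
gripper_width: 0.0047
finger_force: 30.0
t 17.45 pos [ 0.5054 -0.0556  0.1269] w 0.0047 q [ 0.48  0.39 -0.59  2.    0.29  0.83  1.03] F [-0.4 -0.1 -2. ]
 shift [-0.005  0.003  0.024] turn [-0.002 -0.005  0.001]
```

```bash
python3 -m crank '{"translation":[[0,0,0.008],[0,0,0.016],[0,0,0.024],[0,0,0.024]],"turn":[[0,0,0],[0,0,0],[0,0,0],[0,0,0]]}'
python3 - <<'E'
from h import *
vision.get_image('wrist'); to(rk(0,-.0275,.124))
E
```

```text
clock: 17.85
position: [0.5064, -0.0555, 0.125]
ee_rot: [[-0.966, 0.258, -0.002], [0.258, 0.966, -0.0], [0.002, -0.001, -1.0]]
ft_force: [-0.5, -0.9, 5.1]
gripper_width: 0.005
finger_force: 30.0
t 17.9 pos [ 0.5064 -0.0555  0.1249] w 0.0051 q [ 0.47  0.39 -0.59  2.01  0.29  0.83  1.03] F [0.1 0.3 5.6]
 shift [0.003 0.    0.008] turn None
```

```bash
python3 -m crank '{"translation":[[0,0,0],[0,0,0],[0,0,0],[0,0,0]],"turn":[[0,0,0],[0,0,0],[0,0,0],[0,0,0]]}' -0.66
python3 -m crank '{"translation":[[0,0,-0.03],[0,0,-0.1],[0,0,-0.3],[0,0,-0.7],[0,0,-1],[0,0,-1]],"turn":[[0,0,0],[0,0,0],[0,0,0],[0,0,0],[0,0,0],[0,0,0]]}'
python3 -m crank '{"translation":[[0.2,0.3,-0.3],[0.4,0.6,-0.3],[0.5,1,-0.3],[0.5,1,-0.3],[0.5,1,-0.3],[0.5,1,-0.3]],"turn":[[0,0,0.2],[0,0,0.4],[0,0,0.6],[0,0,0.8],[0,0,0.8],[0,0,0.8]]}'
python3 - <<'E'
from h import *
n=np.array([1,0,0.]);to([.42,.2,.30],np.c_[[0,1,0],n,[0,0,-1]])
E
```

```text
clock: 18.3
position: [0.5054, -0.0555, 0.124]
ee_rot: [[-0.966, 0.258, -0.004], [0.258, 0.966, -0.0], [0.004, -0.001, -1.0]]
ft_force: [0.1, -0.5, 0.4]
gripper_width: 0.0149
finger_force: 0.0
clock: 18.9
position: [0.5091, -0.0551, 0.25]
ee_rot: [[-0.966, 0.258, 0.006], [0.258, 0.966, -0.002], [-0.006, 0.0, -1.0]]
ft_force: [0.4, -0.7, 0.3]
gripper_width: 0.0149
finger_force: 0.0
clock: 19.5
position: [0.4786, 0.0764, 0.2802]
ee_rot: [[-0.631, 0.776, -0.004], [0.776, 0.631, -0.001], [0.002, -0.003, -1.0]]
ft_force: [0.8, -0.9, 1.2]
gripper_width: 0.0149
finger_force: 0.0
t 19.5 pos [0.4786 0.0764 0.2802] w 0.0149 q [ 0.32  0.16 -0.67  1.89  0.11  1.13  0.29] F [ 0.8 -0.9  1.2]
 shift [ 1.107  0.27  -0.164] turn [-0.005 -0.001  0.869]
```

```bash
python3 -m crank '{"translation":[[0.4,0.1,-0.1],[0.8,0.2,-0.16],[1,0.27,-0.16],[1,0.27,-0.16],[1,0.27,-0.16],[1,0.27,-0.16],[1,0.27,-0.16]],"turn":[[0,0,0.2],[0,0,0.4],[0,0,0.6],[0,0,0.87],[0,0,0.87],[0,0,0.87],[0,0,0.87]]}' -0.3
python3 - <<'E'
from h import *
import json
to([.42,.2,.30])
p=vision.camera_params('wrist'); im=vision.get_image('wrist')[:,:,::-1]; cv2.imwrite('pics/w6.png',im)
json.dump({k:np.array(v).tolist() for k,v in p.items()},open('w6.json','w'))
for n,P in dict(top=(.375,.325,.137),C=(.41,.325,.0685),d1=(.41,.4,.0685),d2=(.41,.25,.0685)).items(): print(n,proj('wrist',P,p))
hsv=cv2.cvtColor(im,cv2.COLOR_BGR2HSV).astype(int)
m=((hsv[...,0]<27)&(hsv[...,1]>32)).astype(np.uint8);m[330:]=0
n,l,s,c=cv2.connectedComponentsWithStats(m)
for i in range(1,n):
    if s[i,4]>500: print(s[i],np.round(c[i]))
E
```

```text
clock: 20.2
position: [0.4287, 0.189, 0.2995]
ee_rot: [[-0.002, 1.0, -0.004], [1.0, 0.002, -0.001], [-0.001, -0.004, -1.0]]
ft_force: [0.4, -0.6, 0.2]
gripper_width: 0.0307
finger_force: 0.0
t 20.2 pos [0.4287 0.189  0.2995] w 0.0307 q [ 0.11  0.12 -0.7   1.89  0.08  1.17 -0.62] F [ 0.4 -0.6  0.2]
 shift [ 0.092 -0.072 -0.004] turn None
top [249.77013592  43.81851962]
C [300.38434159  57.04313824]
d1 [299.25335696 -36.9383838 ]
d2 [301.38295857 140.02529472]
[ 255    0   78  134 8661] [295.  59.]
[ 438    0  163   41 2853] [516.  13.]
[   0  166  139   45 3712] [ 51. 182.]
[  150   166   135   164 10948] [239. 268.]
[ 89 206  36 124 573] [108. 267.]
[   0  247   88   83 4829] [ 36. 296.]
[ 507  248  129   82 5163] [565. 294.]
[ 355  279   42   51 1095] [373. 307.]
```

Run:
```python
from h import *
import json
p={k:np.array(v) for k,v in json.load(open('w6.json')).items()}
for fr in((.02,.94),(.02,.85),(.1,.9)):
    q=plate('pics/w6.png',p,(200,345,0,160),.075,66,2,(.41,.33),'L',fr)
P,M=grasp(*q,.075); print(np.round(M,3).tolist()); to(P,M); to(P+q[1]*.08,M)
print('edge from plate n', (q[3]+q[1]*.016)@q[0])
```

```text
blob [ 255    0   78  134 8651]
C [0.41   0.3342 0.0685] yaw -3.37 rms mm 0.47 edge n 389.6
blob [ 255    0   78  134 8651]
C [0.4102 0.3365 0.0685] yaw -4.88 rms mm 0.46 edge n 380.1
blob [ 255    0   78  134 8651]
C [0.4101 0.3351 0.0685] yaw -4.07 rms mm 0.47 edge n 385.3
TCP [0.3876 0.3367 0.1253]
[[0.071, 0.911, 0.406], [0.997, -0.065, -0.029], [0.0, 0.407, -0.914]]
t 20.25 pos [0.4287 0.189  0.2995] w 0.0311 q [ 0.11  0.12 -0.7   1.89  0.08  1.17 -0.62] F [-0.2  0.8 -0.3]
 shift [ 1.232 -0.336  1.452] turn [-0.538 -0.019  0.091]
t 20.25 pos [0.4287 0.189  0.2995] w 0.0311 q [ 0.11  0.12 -0.7   1.89  0.08  1.17 -0.62] F [-0.2  0.8 -0.3]
 shift [ 1.251 -0.608  0.844] turn [-0.538 -0.019  0.091]
edge from plate n 0.3787522676730281
```

```bash
python3 -m crank '{"translation":[[0.3,-0.1,0],[0.6,-0.2,0],[0.6,-0.25,0],[0.6,-0.25,0],[0.6,-0.25,0]],"turn":[[0,0,0],[0,0,0],[0,0,0],[0,0,0],[0,0,0]]}'
python3 - <<'E'
from h import *
import json
p=vision.camera_params('wrist'); im=vision.get_image('wrist')[:,:,::-1]; cv2.imwrite('pics/w7.png',im)
json.dump({k:np.array(v).tolist() for k,v in p.items()},open('w7.json','w'))
print(proj('wrist',(.41,.333,.0685),p))
for fr in((.03,.97),(.06,.94),(.15,.85)):
    q=plate('pics/w7.png',p,(150,400,0,225),.075,66,0,(.41,.33),'L',fr)
P,M=grasp(*q,.075); print(np.round(M,3).tolist()); to(P,M); to(P+q[1]*.08,M)
# carton edge yaw: white carton front line near the plate
E
```

```text
clock: 20.75
position: [0.3993, 0.2603, 0.2995]
ee_rot: [[0.002, 1.0, -0.003], [1.0, -0.002, -0.001], [-0.001, -0.003, -1.0]]
ft_force: [0.0, 0.7, 0.8]
gripper_width: 0.031
finger_force: 0.0
[330.86092259 127.5318988 ]
blob [ 295   46   63  160 7854]
C [0.4098 0.3304 0.0685] yaw -0.77 rms mm 0.61 edge n 405.3
blob [ 295   46   63  160 7854]
C [0.4098 0.3301 0.0685] yaw -0.62 rms mm 0.6 edge n 406.2
blob [ 295   46   63  160 7854]
C [0.4097 0.3275 0.0685] yaw 0.66 rms mm 0.58 edge n 413.4
TCP [0.3872 0.3272 0.1253]
[[-0.011, 0.913, 0.407], [1.0, 0.01, 0.005], [-0.0, 0.407, -0.914]]
t 20.8 pos [0.3996 0.2601 0.2996] w 0.0309 q [-0.01  0.14 -0.76  1.87  0.11  1.17 -0.81] F [-0.4 -0.2 -0. ]
 shift [ 0.56  -0.1    1.452] turn [-0.538  0.005 -0.018]
t 20.8 pos [0.3996 0.2601 0.2996] w 0.0309 q [-0.01  0.14 -0.76  1.87  0.11  1.17 -0.81] F [-0.4 -0.2 -0. ]
 shift [ 0.556 -0.373  0.844] turn [-0.538  0.005 -0.018]
```

```bash
python3 -m crank '{"translation":[[0.2,-0.1,0.1],[0.4,-0.2,0.3],[0.556,-0.37,0.6],[0.556,-0.37,0.844],[0.556,-0.37,0.844],[0.556,-0.37,0.844]],"turn":[[-0.13,0,0],[-0.26,0,0],[-0.4,0,0],[-0.538,0,0],[-0.538,0,0],[-0.538,0,0]]}'
python3 - <<'E'
from h import *
T=np.radians(66);n=np.array([1,0,0.]);u=-n*np.cos(T)+[0,0,np.sin(T)];g=n*np.sin(T)+np.array([0,0,np.cos(T)])
P,M=grasp(n,u,g,np.array([.4098,.329,.0685]),.075); to(P,M)
E
```

```text
clock: 21.4
position: [0.3526, 0.3267, 0.1965]
ee_rot: [[-0.001, 0.914, 0.405], [1.0, 0.003, -0.004], [-0.004, 0.405, -0.914]]
ft_force: [1.0, 0.5, -0.3]
gripper_width: 0.0305
finger_force: 0.0
TCP [0.3873 0.329  0.1252]
t 21.4 pos [0.3526 0.3267 0.1965] w 0.0305 q [-0.37  0.16 -0.83  2.2   0.72  0.81 -1.68] F [ 1.   0.5 -0.3]
 shift [0.021 0.024 0.66 ] turn [-0.002  0.004  0.004]
```

Within joint limits. Next I go in and grip.

```bash
python3 -m crank '{"translation":[[0.02,0.024,0.15],[0.02,0.024,0.3],[0.02,0.024,0.42],[0.02,0.024,0.52],[0.02,0.024,0.6],[0.02,0.024,0.64],[0.02,0.024,0.66],[0.02,0.024,0.66]],"turn":[[0,0,0],[0,0,0],[0,0,0],[0,0,0],[0,0,0],[0,0,0],[0,0,0],[0,0,0]]}'
python3 - <<'E'
from h import *
to([.3873,.329,.1252])
E
```

```text
clock: 22.2
position: [0.3898, 0.3304, 0.1278]
ee_rot: [[0.003, 0.913, 0.407], [1.0, -0.003, -0.001], [-0.0, 0.407, -0.913]]
ft_force: [1.2, -0.6, 0.3]
gripper_width: 0.0306
finger_force: 0.0
t 22.2 pos [0.3898 0.3304 0.1278] w 0.0306 q [-0.42  0.32 -0.74  2.22  0.98  0.73 -1.88] F [ 1.2 -0.6  0.3]
 shift [-0.012 -0.027  0.011] turn None
```

```bash
python3 -m crank '{"translation":[[-0.01,-0.027,0.01],[-0.01,-0.027,0.01]],"turn":[[0,0,0],[0,0,0]]}'
python3 -m crank '{"translation":[[0,0,0],[0,0,0],[0,0,0],[0,0,0],[0,0,0]],"turn":[[0,0,0],[0,0,0],[0,0,0],[0,0,0],[0,0,0]]}' -1
python3 -m crank '{"translation":[[0,0.03,-0.05],[0,0.1,-0.2],[0,0.25,-0.5],[0,0.4,-0.8],[0,0.43,-0.95],[0,0.43,-0.95]],"turn":[[0,0,0],[0,0,0],[0,0,0],[0,0,0],[0,0,0],[0,0,0]]}'
python3 - <<'E'
from h import *
RF=np.c_[-RX,RY,[0,0,-1]]; s=r.read_state()
to(rk(0,-.0715,.32),RF); to(np.array([.46,.26,.32]),RF)
E
```

```text
clock: 22.4
position: [0.3862, 0.3293, 0.1251]
ee_rot: [[0.001, 0.913, 0.407], [1.0, -0.001, -0.001], [-0.0, 0.407, -0.913]]
ft_force: [0.2, -1.1, 0.5]
gripper_width: 0.0308
finger_force: 0.0
clock: 22.9
position: [0.3865, 0.3294, 0.1249]
ee_rot: [[0.002, 0.913, 0.407], [1.0, -0.001, -0.001], [-0.0, 0.407, -0.913]]
ft_force: [0.1, 0.4, -1.4]
gripper_width: 0.0046
finger_force: 30.0
clock: 23.5
position: [0.3875, 0.3307, 0.253]
ee_rot: [[0.001, 0.912, 0.41], [1.0, -0.003, 0.002], [0.003, 0.41, -0.912]]
ft_force: [0.4, -0.5, -4.5]
gripper_width: 0.0049
finger_force: 30.0
t 23.5 pos [0.3875 0.3307 0.253 ] w 0.0049 q [-0.27  0.11 -0.83  2.1   0.61  0.86 -1.47] F [ 0.4 -0.5 -4.5]
 shift [-3.569  1.052 -0.15 ] turn [ 0.461  0.349 -1.643]
t 23.5 pos [0.3875 0.3307 0.253 ] w 0.0049 q [-0.27  0.11 -0.83  2.1   0.61  0.86 -1.47] F [ 0.4 -0.5 -4.5]
 shift [-0.587  0.781 -0.262] turn [ 0.461  0.349 -1.643]
```

```bash
python3 -m crank '{"translation":[[-0.1,0.15,-0.1],[-0.2,0.3,-0.2],[-0.35,0.5,-0.26],[-0.5,0.7,-0.26],[-0.587,0.78,-0.26],[-0.587,0.78,-0.26]],"turn":[[0.04,0.03,-0.15],[0.09,0.065,-0.31],[0.13,0.1,-0.47],[0.18,0.135,-0.63],[0.23,0.17,-0.82],[0.23,0.17,-0.82]]}'
python3 - <<'E'
from h import *
RF=np.c_[-RX,RY,[0,0,-1]]
to(np.array([.52,.18,.32]),RF)
E
```

```text
clock: 24.1
position: [0.461, 0.2557, 0.3155]
ee_rot: [[-0.574, 0.79, 0.217], [0.815, 0.575, 0.063], [-0.075, 0.213, -0.974]]
ft_force: [-0.5, 0.4, -3.5]
gripper_width: 0.0049
finger_force: 30.0
t 24.1 pos [0.461  0.2557 0.3155] w 0.0049 q [ 0.03  0.08 -0.74  1.91  0.18  0.97 -0.17] F [-0.5  0.4 -3.5]
 shift [-0.8    0.033  0.03 ] turn [ 0.23   0.187 -0.872]
```

```bash
python3 -m crank '{"translation":[[-0.15,0,0],[-0.3,0.02,0.02],[-0.5,0.03,0.03],[-0.7,0.03,0.03],[-0.8,0.03,0.03],[-0.8,0.03,0.03],[-0.8,0.03,0.03]],"turn":[[0.04,0.03,-0.15],[0.08,0.06,-0.3],[0.12,0.1,-0.47],[0.17,0.14,-0.63],[0.23,0.187,-0.872],[0.23,0.187,-0.872],[0.23,0.187,-0.872]]}'
python3 - <<'E'
from h import *
RF=np.c_[-RX,RY,[0,0,-1]]
to(rk(0,-.0715,.32),RF)
E
```

```text
clock: 24.8
position: [0.5183, 0.1821, 0.3186]
ee_rot: [[-0.966, 0.26, -0.002], [0.26, 0.966, 0.002], [0.002, 0.001, -1.0]]
ft_force: [-0.9, 0.5, -3.7]
gripper_width: 0.0048
finger_force: 30.0
t 24.8 pos [0.5183 0.1821 0.3186] w 0.0048 q [ 0.16  0.27 -0.74  1.7   0.19  1.25  0.69] F [-0.9  0.5 -3.7]
 shift [-0.417 -2.304 -0.016] turn [ 0.002 -0.003 -0.002]
```

```bash
python3 -m crank '{"translation":[[-0.05,-0.25,0],[-0.1,-0.55,0],[-0.14,-0.9,0],[-0.14,-1,0]],"turn":[[0,0,0],[0,0,0],[0,0,0],[0,0,0]]}'
python3 -m crank '{"translation":[[-0.05,-0.35,0],[-0.1,-0.7,0],[-0.14,-0.95,0],[-0.14,-1,0],[-0.14,-1,0]],"turn":[[0,0,0],[0,0,0],[0,0,0],[0,0,0],[0,0,0]]}'
python3 -m crank '{"translation":[[-0.06,-0.15,0],[-0.12,-0.28,0],[-0.12,-0.3,0],[-0.12,-0.3,0]],"turn":[[0,0,0],[0,0,0],[0,0,0],[0,0,0]]}'
python3 - <<'E'
from h import *
RF=np.c_[-RX,RY,[0,0,-1]]
to(rk(0,-.0715,.2),RF)
E
```

```text
clock: 25.2
position: [0.5024, 0.0574, 0.3191]
ee_rot: [[-0.964, 0.267, -0.0], [0.267, 0.964, -0.001], [-0.0, -0.001, -1.0]]
ft_force: [-0.3, -1.6, -4.6]
gripper_width: 0.0049
finger_force: 30.0
clock: 25.7
position: [0.4879, -0.058, 0.3195]
ee_rot: [[-0.965, 0.262, 0.001], [0.262, 0.965, 0.003], [-0.0, 0.003, -1.0]]
ft_force: [-0.3, 1.0, -4.2]
gripper_width: 0.0051
finger_force: 30.0
clock: 26.1
position: [0.4931, -0.0956, 0.3199]
ee_rot: [[-0.966, 0.26, 0.002], [0.26, 0.966, 0.004], [-0.001, 0.004, -1.0]]
ft_force: [0.3, 0.5, -3.9]
gripper_width: 0.0052
finger_force: 30.0
t 26.1 pos [ 0.4931 -0.0956  0.3199] w 0.0052 q [ 0.59  0.15 -0.57  1.8   0.08  1.21  1.3 ] F [ 0.3  0.5 -3.9]
 shift [-0.017 -0.019  0.999] turn [ 0.005  0.001 -0.002]
```

```bash
python3 -m crank '{"translation":[[-0.017,-0.019,0.05],[-0.017,-0.019,0.2],[-0.017,-0.019,0.45],[-0.017,-0.019,0.7],[-0.017,-0.019,0.9],[-0.017,-0.019,1],[-0.017,-0.019,1]],"turn":[[0,0,0],[0,0,0],[0,0,0],[0,0,0],[0,0,0],[0,0,0],[0,0,0]]}'
python3 -m crank '{"translation":[[0,0,0.1],[0,0,0.2],[0,0,0.28],[0,0,0.34],[0,0,0.37],[0,0,0.38],[0,0,0.38]],"turn":[[0,0,0],[0,0,0],[0,0,0],[0,0,0],[0,0,0],[0,0,0],[0,0,0]]}'
python3 - <<'E'
from h import *
RF=np.c_[-RX,RY,[0,0,-1]]; to(rk(0,-.0715,.145),RF)
E
```

```text
clock: 26.8
position: [0.4938, -0.0978, 0.1987]
ee_rot: [[-0.966, 0.259, -0.001], [0.259, 0.966, 0.004], [0.002, 0.004, -1.0]]
ft_force: [0.4, 0.3, -3.2]
gripper_width: 0.0045
finger_force: 30.0
clock: 27.5
position: [0.4951, -0.0983, 0.1547]
ee_rot: [[-0.966, 0.26, 0.002], [0.26, 0.966, 0.003], [-0.002, 0.003, -1.0]]
ft_force: [-0.5, -0.2, -2.5]
gripper_width: 0.0048
finger_force: 30.0
t 27.5 pos [ 0.4951 -0.0983  0.1547] w 0.0048 q [ 0.53  0.33 -0.55  2.    0.22  0.87  1.18] F [-0.5 -0.2 -2.5]
 shift [0.004 0.003 0.081] turn [ 0.004  0.002 -0.001]
```

```bash
python3 -m crank '{"translation":[[0,0,0.015],[0,0,0.03],[0,0,0.045],[0,0,0.052],[0,0,0.055]],"turn":[[0,0,0],[0,0,0],[0,0,0],[0,0,0],[0,0,0]]}'
python3 -m crank '{"translation":[[0,0,0.008],[0,0,0.015],[0,0,0.02],[0,0,0.02]],"turn":[[0,0,0],[0,0,0],[0,0,0],[0,0,0]]}'
```

```text
clock: 28.0
position: [0.4949, -0.0983, 0.1479]
ee_rot: [[-0.966, 0.26, 0.002], [0.26, 0.966, 0.003], [-0.001, 0.003, -1.0]]
ft_force: [-0.4, 0.9, -3.6]
gripper_width: 0.0051
finger_force: 30.0
clock: 28.4
position: [0.4953, -0.0982, 0.1462]
ee_rot: [[-0.966, 0.26, 0.003], [0.26, 0.966, 0.003], [-0.002, 0.003, -1.0]]
ft_force: [-2.4, 0.9, 5.0]
gripper_width: 0.0046
finger_force: 30.0
```

Contact at the expected rest height. I release, rise and check.

```bash
python3 -m crank '{"translation":[[0,0,0],[0,0,0],[0,0,0],[0,0,0]],"turn":[[0,0,0],[0,0,0],[0,0,0],[0,0,0]]}' -0.66
python3 -m crank '{"translation":[[0,0,-0.03],[0,0,-0.1],[0,0,-0.3],[0,0,-0.7],[0,0,-1],[0,0,-1]],"turn":[[0,0,0],[0,0,0],[0,0,0],[0,0,0],[0,0,0],[0,0,0]]}'
python3 -m crank '{"translation":[[0,0,-0.3],[0,0,-0.3],[0,0,-0.3]],"turn":[[0,0,0],[0,0,0],[0,0,0]]}'
python3 - <<'E'
from h import *
import json
s=r.read_state(); print(s['clock'],s['position'],s['ft_force'])
p=vision.camera_params('wrist'); im=vision.get_image('wrist')[:,:,::-1]; cv2.imwrite('pics/w8.png',im)
hsv=cv2.cvtColor(im,cv2.COLOR_BGR2HSV).astype(int)
for x in(0,-.02): 
  # brightness profile across rack y at height of the rims 
  for y0,h in((-.066,.16),(-.022,.139),(.022,.15),(.066,.15)):
    row=[]
    for y in np.arange(y0-.02,y0+.021,.0025):
        u,v=proj('wrist',rk(x,y,h-.003),p); u,v=int(round(u)),int(round(v))
        row.append('%d/%d/%d'%tuple(hsv[v,u]) if 0<=u<640 and 0<=v<480 else 'x')
    print(x,y0,row)
a=vision.get_image('top')[:,:,::-1]; b=cv2.imread('pics/top0.png'); cv2.imwrite('pics/top9.png',a)
d=(cv2.absdiff(a,b).max(2)>35).astype(np.uint8); d=cv2.morphologyEx(d,cv2.MORPH_OPEN,np.ones((2,2))); n,l,st,c=cv2.connectedComponentsWithStats(d)
for i in range(1,n):
    if st[i,4]>8: print(st[i],np.round(c[i]))
E
```

```text
clock: 28.8
position: [0.4951, -0.0984, 0.1456]
ee_rot: [[-0.966, 0.26, 0.002], [0.26, 0.966, 0.003], [-0.002, 0.004, -1.0]]
ft_force: [0.6, 0.1, 0.1]
gripper_width: 0.0153
finger_force: 0.1
clock: 29.4
position: [0.4978, -0.0987, 0.2714]
ee_rot: [[-0.966, 0.26, 0.012], [0.26, 0.966, 0.001], [-0.011, 0.004, -1.0]]
ft_force: [-0.3, 0.3, 0.5]
gripper_width: 0.0148
finger_force: 0.0
clock: 29.7
position: [0.4948, -0.0988, 0.302]
ee_rot: [[-0.966, 0.26, 0.003], [0.26, 0.966, 0.002], [-0.003, 0.003, -1.0]]
ft_force: [0.1, 0.5, -0.5]
gripper_width: 0.0147
finger_force: 0.0
29.7 [ 0.49475078 -0.09883466  0.30201842] [ 0.09638922  0.51952411 -0.45050783]
0 -0.066 ['19/28/72', '20/25/124', '30/6/121', '22/24/118', '21/32/79', '23/27/113', '18/44/144', '21/48/154', '21/42/140', '20/45/124', '24/40/174', '31/31/179', '18/43/100', '19/47/103', '27/19/123', '21/30/121', '24/24/106']
0 -0.022 ['19/35/125', '21/40/120', '19/44/158', '21/47/156', '20/44/151', '19/45/141', '20/39/130', '18/43/119', '21/46/112', '19/46/117', '20/45/158', '24/38/202', '24/39/124', '20/32/121', '18/30/126', '18/36/122',
[... 1756 characters left out ...]
 220  15  13 128] [319. 226.]
[153 255  56  18 592] [181. 263.]
[  327   281   200   199 11639] [408. 425.]
[ 330  282   26   70 1163] [342. 312.]
[ 615  316   25  113 1356] [632. 361.]
[569 322  37  16 104] [587. 330.]
[ 535  331   86  149 5162] [582. 414.]
[607 332   7  26  58] [609. 345.]
[554 353  32  16 308] [567. 360.]
[622 384  12  52 362] [627. 410.]
[279 398  49  33 641] [300. 412.]
[260 408  17  23 215] [268. 419.]
[258 421  27  35 401] [270. 439.]
[623 434   3   6  15] [624. 437.]
[613 441   8   9  36] [616. 445.]
[528 443  13  37 384] [534. 462.]
[277 446  47  34 491] [293. 470.]
[325 449   5   4  20] [327. 450.]
[498 452  10   7  23] [503. 455.]
[311 467   9   7  43] [315. 470.]
```

```bash
cat > lean.py <<'E'
from h import *
def lean(im,p,pl):
    g=cv2.GaussianBlur(cv2.cvtColor(im,cv2.COLOR_BGR2GRAY),(3,3),0).astype(float)
    for nm,y0,R,zc in pl:
        for x in(-.06,-.05,-.035,-.015,0):
            if abs(x)>=R: continue
            z=zc+np.sqrt((R-.0005)**2-x*x); ys=np.arange(y0-.02,y0+.0201,.001)
            uv=np.float32([proj('w',rk(x,y,z),p) for y in ys]); v=cv2.remap(g.astype(np.float32),uv[:,0:1],uv[:,1:2],cv2.INTER_LINEAR)[:,0]
            d=np.diff(v); print(nm,'x',x,'z',round(z*1e3),'bright',round(ys[v.argmax()]*1e3,1),int(v.max()),'rise',round(ys[d.argmax()]*1e3,1),'fall',round(ys[d.argmin()]*1e3,1),'v',round(float(uv[0,1])))
E
python3 - <<'E'
from lean import *
p=vision.camera_params('wrist')
lean(cv2.imread('pics/w8.png'),p,[('large',-.066,.075,.085),('small',-.022,.065,.074),('rackp',.025,.07,.08),('lid',.062,.07,.08)])
for y in(-.088,-.044,0,.044,.088): print('tine',y,proj('w',rk(-.036,y,.1),p))
E
```

```text
large x -0.06 z 129 bright -63.0 155 rise -65.0 fall -62.0 v 145
large x -0.05 z 140 bright -62.0 169 rise -64.0 fall -60.0 v 158
large x -0.035 z 151 bright -61.0 183 rise -63.0 fall -60.0 v 179
large x -0.015 z 158 bright -60.0 194 rise -62.0 fall -59.0 v 205
large x 0 z 160 bright -60.0 190 rise -62.0 fall -59.0 v 223
small x -0.06 z 98 bright -19.0 140 rise -21.0 fall -18.0 v 142
small x -0.05 z 115 bright -18.0 158 rise -20.0 fall -17.0 v 155
small x -0.035 z 128 bright -16.0 174 rise -19.0 fall -15.0 v 174
small x -0.015 z 137 bright -16.0 187 rise -18.0 fall -15.0 v 199
small x 0 z 138 bright -16.0 183 rise -18.0 fall -14.0 v 217
rackp x -0.06 z 115 bright 25.0 146 rise 22.0 fall 26.0 v 144
rackp x -0.05 z 128 bright 24.0 164 rise 22.0 fall 25.0 v 157
rackp x -0.035 z 140 bright 23.0 181 rise 21.0 fall 24.0 v 176
rackp x -0.015 z 148 bright 22.0 191 rise 20.0 fall 24.0 v 202
rackp x 0 z 150 bright 22.0 191 rise 20.0 fall 23.0 v 220
lid x -0.06 z 115 bright 82.0 155 rise 75.0 fall 71.0 v 144
lid x -0.05 z 128 bright 79.0 174 rise 66.0 fall 69.0 v 157
lid x -0.035 z 140 bright 75.0 169 rise 66.0 fall 76.0 v 176
lid x -0.015 z 148 bright 70.0 134 rise 67.0 fall 72.0 v 202
lid x 0 z 150 bright 82.0 169 rise 67.0 fall 52.0 v 220
tine -0.088 [300.62027152 169.16640932]
tine -0.044 [347.85084452 169.09502679]
tine 0 [395.06454859 169.02366974]
tine 0.044 [442.26139277 168.95233818]
tine 0.088 [489.44138608 168.88103209]
```

All four now stand in their own slots, each with the same natural lean of about 5° that the original rack plate shows. The top view shows no change at the cartons or bystanders apart from the removed plates. I hand in.

```bash
python3 -c "
from workcell import r
print(r.sign_off())"
```

```text
the job is handed in; nothing more can be done
None
```

The lid now stands in the +66 end slot with its knob out past the rack's end, the small plate is in the -22 slot, the large plate in the -66 slot and the original plate is still in the 22 slot; all four were set down gently, the cartons and other things showed no movement in the top view, and I handed in at about 30 s.

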